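# Dock the colour-coded test cells

## Task

Put each of the four red-capped test cells into the dock whose ring has the same colour as the disc on its cap, standing flat and upright inside the ring. They are glass: keep them upright and set them down, do not drop them. Leave the amber bottle and the white-capped bottle where they stand.

Things in the scene. Friction and masses are not known exactly. Their poses are not given: they have to be found in the camera images.
- cell_yellow: Loose sealed glass test cell: clear round bottle with a red cap, a yellow disc (27 mm) on top of the cap and a yellow band round the glass. Glass 52 mm in diameter and 56 mm high, then a narrower neck; cap 40 mm in diameter, from 70 to 94 mm above the underside, good to grip from above. About 150 g. Origin: centre of the underside, z up.
- dock_yellow: Fixed dock on the bench: grey round base (96 mm across, a tab with two 14 mm high plug sockets at its +x side, reaching 66 mm from the centre) with a raised yellow ring, 72 mm inside and 88 mm outside diameter, top edge 14 mm above the bench. A cell stands inside the ring on the flat floor, 6 mm above the bench. Origin: under the ring's centre, at bench level; z up.
- cell_blue: Loose sealed glass test cell: clear round bottle with a red cap, a blue disc (27 mm) on top of the cap and a blue band round the glass. Glass 52 mm in diameter and 56 mm high, then a narrower neck; cap 40 mm in diameter, from 70 to 94 mm above the underside, good to grip from above. About 150 g. Origin: centre of the underside, z up.
- dock_blue: Fixed dock on the bench: grey round base (96 mm across, a tab with two 14 mm high plug sockets at its +x side, reaching 66 mm from the centre) with a raised blue ring, 72 mm inside and 88 mm outside diameter, top edge 14 mm above the bench. A cell stands inside the ring on the flat floor, 6 mm above the bench. Origin: under the ring's centre, at bench level; z up.
- cell_green: Loose sealed glass test cell: clear round bottle with a red cap, a green disc (27 mm) on top of the cap and a green band round the glass. Glass 52 mm in diameter and 56 mm high, then a narrower neck; cap 40 mm in diameter, from 70 to 94 mm above the underside, good to grip from above. About 150 g. Origin: centre of the underside, z up.
- dock_green: Fixed dock on the bench: grey round base (96 mm across, a tab with two 14 mm high plug sockets at its +x side, reaching 66 mm from the centre) with a raised green ring, 72 mm inside and 88 mm outside diameter, top edge 14 mm above the bench. A cell stands inside the ring on the flat floor, 6 mm above the bench. Origin: under the ring's centre, at bench level; z up.
- cell_white: Loose sealed glass test cell: clear round bottle with a red cap, a white disc (27 mm) on top of the cap and a white band round the glass. Glass 52 mm in diameter and 56 mm high, then a narrower neck; cap 40 mm in diameter, from 70 to 94 mm above the underside, good to grip from above. About 150 g. Origin: centre of the underside, z up.
- dock_white: Fixed dock on the bench: grey round base (96 mm across, a tab with two 14 mm high plug sockets at its +x side, reaching 66 mm from the centre) with a raised white ring, 72 mm inside and 88 mm outside diameter, top edge 14 mm above the bench. A cell stands inside the ring on the flat floor, 6 mm above the bench. Origin: under the ring's centre, at bench level; z up.
- bottle_amber: Bystander: loose amber-brown bottle with a black cap, white paper label, same shape and size as the cells (52 mm diameter, 94 mm high). Origin: centre of the underside, z up.
- bottle_clear: Bystander: loose clear bottle with a plain white cap, white paper label, same shape and size as the cells (52 mm diameter, 94 mm high). Origin: centre of the underside, z up.

How it is judged (in metres and radians):
At the end, for the whole second after the job is handed in: Each red-capped cell stands upright (within 0.1 rad) and at rest on the floor of the dock of its own colour, inside the ring (centres within 13 mm, underside less than 10 mm above the bench), released; the amber and the white-capped bottle stand within 25 mm of where they started (horizontal distance between cell_yellow and dock_yellow below 0.013 m and z of cell_yellow in the frame of dock_yellow below 0.01 m and angle between each of cell_yellow, cell_blue, cell_green, cell_white, bottle_amber, bottle_clear's own z axis and vertical below 0.1 rad and linear speed of each of cell_yellow, cell_blue, cell_green, cell_white, bottle_amber, bottle_clear below 0.02 m/s and angular speed of each of cell_yellow, cell_blue, cell_green, cell_white below 0.2 rad/s and horizontal distance between cell_blue and dock_blue below 0.013 m and z of cell_blue in the frame of dock_blue below 0.01 m and horizontal distance between cell_green and dock_green below 0.013 m and z of cell_green in the frame of dock_green below 0.01 m and horizontal distance between cell_white and dock_white below 0.013 m and z of cell_white in the frame of dock_white below 0.01 m and distance of each of bottle_amber, bottle_clear from where it was at the start of the episode below 0.025 m); the robot touches nothing.
It fails at once if a test cell is tipped over (more than 40 degrees) (angle between any of cell_yellow, cell_blue, cell_green, cell_white's own z axis and vertical above 0.7 rad).
It fails at once if a test cell is dropped (falls freely by more than about 18 mm) ((contact force between the fingers and cell_yellow below 0.05 N and linear speed of cell_yellow above 0.6 m/s) or (contact force between the fingers and cell_blue below 0.05 N and linear speed of cell_blue above 0.6 m/s) or (contact force between the fingers and cell_green below 0.05 N and linear speed of cell_green above 0.6 m/s) or (contact force between the fingers and cell_white below 0.05 N and linear speed of cell_white above 0.6 m/s)).
It fails at once if the amber or the white-capped bottle is pushed away by more than 25 mm, or tipped (distance of any of bottle_amber, bottle_clear from where it was at the start of the episode above 0.025 m or angle between any of bottle_amber, bottle_clear's own z axis and vertical above 0.5 rad).
It also fails if it takes over 109 s, if anything falls off the work surface, if the arm or the gripper's body presses on something with over 40 N, if the wrist force passes 120 N, or if a joint passes its speed limit or range.

## Robot

A 6-joint arm with a two-finger parallel gripper is mounted at the origin on the work surface. World frame = base frame: x ahead of the robot, y to its left, z up, the work surface at z = 0. Lengths are in m, angles in degrees, forces in N, time in s.
With the tool pointing down it reaches from about 0.4 to 0.825 m from the base axis. Payload 7 kg.
Tool frame: the origin (TCP) lies at the very end of the fingers, on their centre line; the grasp point (between the pads) lies hold_point_z behind it (hold_point_z is the distance from the TCP to the grasp point, in m); z points along the fingers, y is the line along which they close (so a half turn about z gives the same grasp; the last joint's range is limited). The gripper opens to 88 mm and grips with 3 to 60 N. Pads are 19 mm wide; open, the fingers measure 130 mm over their backs; the gripper's body (78 mm by 193 mm) begins 47 mm behind the grasp point.
Start: joints at [-50.873, 20.546, 0.682, 0, -70.136, -16.507], TCP at [0.26, -0.623, 0.188] pointing down, gripper open.
Joint ranges: [-176.03, 176.03], [-82.01, 121.73], [-58.28, 71.71], [-173.87, 95.51], [-174.79, -0.11], [-173.66, 173.66]. Speed limits (degrees/s): [136.94, 136.94, 172.46, 180, 180, 180].

## Interface

Orientations are given as [roll, pitch, yaw] about the fixed x, y, z axes, in that order (R = Rz(yaw) Ry(pitch) Rx(roll)).
In Python, from plant import get_obs, snapshot, close_job, hold_point_z gives the robot as it stands.
- The arm moves only by the tool play_rows, never from a script. Its argument "commands" is a list that holds one entry, the list of rows, each a list of 7 numbers: the shift along the tool's x, y, z in cm, then the turn, a rotation vector about the tool's x, y, z in degrees, then the opening, from 0 (shut) to 1 (fully open). In form: [[[x, y, z, ax, ay, az, fingers], ...]]. A call has 1 to 20 rows; each row is the pose to reach, as a shift and turn from the pose commanded when the call began, along the tool's axes at that moment; what a row does not reach only later rows make up. A row lasts 1/12 s, in which the tool goes at most 41.7 mm and 7.16 degrees, less where a joint would pass 70% of its speed; a pose out of reach is approached as far as the arm can. A call with a gripper value outside its range is refused whole. The fingers move at their own pace and stop on an object; the grip force is fixed at half the most. Time passes only in rows, so rows that repeat a pose let the fingers close. It gives the time, the measured TCP pose, the force, the opening and the grip force at its end, in the units of the state.
- get_obs(): the state, without advancing time (a new reading comes with each control period).
- snapshot(name): name is "scene" or "side" or "wrist"; returns a dict with "frame" (420x560x3 uint8, red, green, blue), "camera_matrix" (3x3 intrinsics, pixels), "origin" and "attitude" of the camera in the world. Camera axes: x right, y down, z forward; pixel columns grow to the right and rows downward; lengths in m; the calibration is good to about 2 mm. A picture is of the moment at which its call begins. There is no depth.
- close_job(): hands the job in; it is judged then, once.
The state is a dict: "clock": time; "joint_pos": joint angles; "qvel": joint speeds; "tau": joint torques, N m; "tool_pos": TCP position; "orientation": TCP orientation; "force": force on the tool from outside, world axes, zero at the start; "moment": the same for the moment, N m; "opening": finger opening in m; "gripper_force": force on a finger pad.
Only numpy, scipy, OpenCV 4.12 (cv2) and the standard library are available. Lean on these libraries where they do the work, as an engineer would, in place of code of your own. Each camera call takes 0.05 s, during which the arm holds its last target. There are 200 camera calls.

## Working session

There is one attempt and no reset: what is moved stays moved. The work goes in short steps, Python scripts to look and compute and a tool call to move; the robot and the scene stay as the last step left them, time stands still between calls to the robot, and variables do not carry over. Pictures are saved under pics/ and viewed, at most 14 in all, crops included, and the job is handed in when it is done.

Besides the shell and the picture viewer there is one more tool, called by a JSON object that holds its "name" and its "arguments", one argument or row to a line. play_rows: Moves the arm, as the interface text tells. Its arguments: {"type":"object","properties":{"commands":{"type":"array","items":{"type":"array","items":{"type":"array","items":{"type":"number"}}}}},"required":["commands"]}

```bash
mkdir -p pics; ls; python3 - <<'E'
from plant import *
import cv2,numpy as np
print(hold_point_z, get_obs())
for n in ["scene","side","wrist"]:
    s=snapshot(n); cv2.imwrite(f"pics/{n}0.png",s["frame"][...,::-1]); print(n,s["camera_matrix"],s["origin"],s["attitude"])
a=[cv2.imread(f"pics/{n}0.png") for n in ["scene","side"]]
E
```

```text
pics
0.0188 {'clock': 0.0, 'joint_pos': array([-5.08726907e+01,  2.05907384e+01,  6.32266247e-01, -2.08645917e-02,
       -7.01364463e+01, -1.65065172e+01]), 'qvel': array([-0.01351589, -0.00149006, -0.03493649,  0.04031289,  0.09713155,
       -0.01415335]), 'tau': array([ 4.46336317e-04, -5.82717705e+01,  2.93055207e+01,  6.99754760e+00,
        6.86664323e-03, -1.55706061e-04]), 'tool_pos': array([ 0.25936903, -0.62255684,  0.18721683]), 'orientation': array([ 1.79903420e+02, -8.16573631e-03, -1.57386307e+02]), 'force': array([-0.1549818 ,  0.81850078,  0.49988489]), 'moment': array([0.02903246, 0.00474082, 0.0102005 ]), 'gripper_force': 0.0, 'opening': 0.08756142631157367}
scene [[496.2245334    0.         279.2454944 ]
 [  0.         496.2245334  204.44212367]
 [  0.           0.           1.        ]] [ 1.30937597 -0.82056878  0.86182779] [-125.28572456   -0.48624029   45.49657047]
side [[521.91360261   0.         282.18575945]
 [  0.         521.91360261 203.20264033]
 [  0.           0.           1.        ]] [-0.02265728  1.0890366   0.70995705] [-118.30157332   -0.95325868 -153.78670472]
wrist [[313.6255842    0.         285.12233088]
 [  0.         313.6255842  207.25584613]
 [  0.           0.           1.        ]] [ 0.19414571 -0.64824486  0.3846162 ] [ 1.65119778e+02 -9.28406263e-02  1.12656905e+02]
```

View pics/scene0.png

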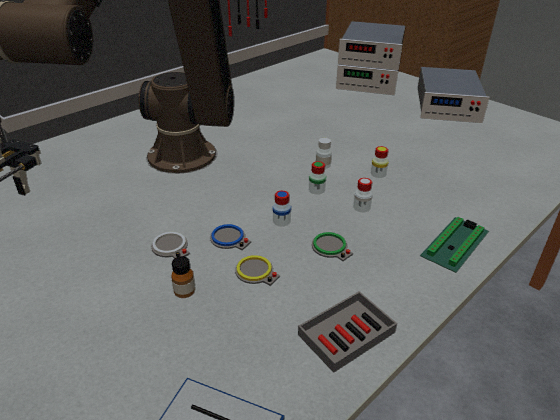

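View pics/side0.png

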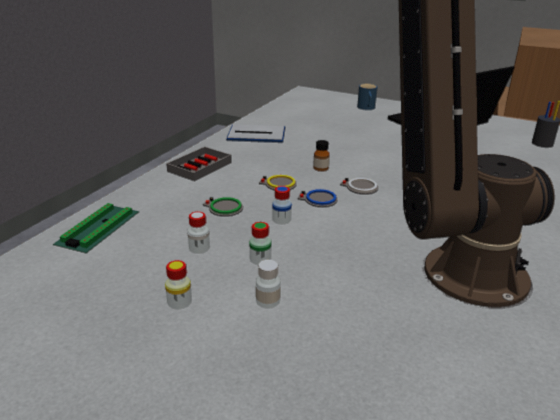

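The scene picture shows the docks: white (169,243), blue (228,236), yellow (254,268), green (330,244). It shows the cells' caps: blue (282,197), green (317,168), white (364,184), yellow (381,152). The clear bottle is at (324,144) and the amber one at (182,258). The side view shows the same layout from the opposite side.

```bash
cat > h.py <<'E'
import cv2,numpy as np
from scipy.spatial.transform import Rotation as R
from plant import *
def ray(s,uv,z):
    uv=np.atleast_2d(uv).astype(float); K=s["camera_matrix"]
    d=np.c_[uv,np.ones(len(uv))]@np.linalg.inv(K).T@R.from_euler("xyz",s["attitude"],degrees=True).as_matrix().T
    o=np.array(s["origin"]); return (o+d*((z-o[2])/d[:,2])[:,None])[:,:2]
def mask(f,c):
    h=cv2.cvtColor(f,cv2.COLOR_RGB2HSV).astype(int); H,S,V=h[...,0],h[...,1],h[...,2]
    if c=="white": return (S<40)&(V>165)
    lo,hi={"yellow":(22,36),"blue":(100,125),"green":(45,80)}[c]
    return (H>=lo)&(H<=hi)&(S>120)&(V>60)
def blob(s,c,uv,r):
    m=mask(s["frame"],c).astype(np.uint8); u,v=uv
    w=np.zeros_like(m); w[v-r[1]:v+r[1]+1,u-r[0]:u+r[0]+1]=1; 
    y,x=np.nonzero(m*w); return np.c_[x,y]
E
cat > m.py <<'E'
from h import *
P={"scene":dict(disc=dict(blue=(282,195),green=(318,165),white=(364,182),yellow=(382,150)),ring=dict(white=(169,243),blue=(228,236),yellow=(254,268),green=(330,244))),
"side":dict(disc=dict(blue=(282,191),green=(260,227),white=(198,216),yellow=(177,267)),ring=dict(white=(361,186),blue=(321,198),yellow=(281,183),green=(225,206)))}
for n in P:
    s=snapshot(n)
    for c,uv in P[n]["disc"].items():
        p=blob(s,c,uv,(9,7)); q=ray(s,p,.094); print(n,"disc",c,len(p),p.mean(0).round(1),q.mean(0).round(4),np.ptp(q,0).round(3))
    for c,uv in P[n]["ring"].items():
        p=blob(s,c,uv,(22,14)); q=ray(s,p,.014); h=cv2.convexHull(q.astype(np.float32)*1000)
        (cx,cy),r=cv2.minEnclosingCircle(h); print(n,"ring",c,len(p),np.round([cx,cy,r],1), cv2.fitEllipse(h)[:2])
    if n=="scene": bb=dict(amber=(180,260),clear=(324,142))
    else: bb=dict(amber=(322,146),clear=(268,268))
    for b,uv in bb.items(): print(n,b,ray(s,uv,.09))
a=cv2.imread("pics/scene0.png")[130:290,150:400]; cv2.imwrite("pics/c1.png",cv2.resize(a,(800,512),interpolation=cv2.INTER_CUBIC))
E
python3 m.py
```

```text
scene disc blue 34 [281.7 193.8] [ 0.5085 -0.0149] [0.022 0.022]
scene disc green 27 [317.9 163.7] [0.4687 0.1794] [0.022 0.022]
scene disc white 16 [364.5 180.5] [0.625  0.2058] [0.02  0.019]
scene disc yellow 27 [381.6 148.4] [0.5456 0.3982] [0.023 0.026]
scene ring white 60 [ 376.5 -309.8   41.4] ((376.4840393066406, -309.1351623535156), (80.44725036621094, 81.23381805419922))
scene ring blue 237 [ 461.4 -177.3   46.7] ((461.3972473144531, -177.1140899658203), (84.75227355957031, 93.50115966796875))
scene ring yellow 304 [ 610.6 -213.    46.3] ((609.8975830078125, -213.26991271972656), (86.49054718017578, 92.58502197265625))
scene ring green 171 [678.8  -3.1  46.4] ((678.1400756835938, -2.8127291202545166), (83.67030334472656, 91.00362396240234))
scene amber [[ 0.53577682 -0.37378894]]
scene clear [[0.38482207 0.30313388]]
side disc blue 27 [282.1 188.4] [ 0.5099 -0.0151] [0.021 0.019]
side disc green 41 [259.6 225. ] [0.4726 0.1778] [0.021 0.021]
side disc white 38 [196.7 214.6] [0.6279 0.2048] [0.023 0.02 ]
side disc yellow 73 [175.6 264.9] [0.5479 0.3966] [0.025 0.025]
side ring white 21 [ 378.9 -307.3   41.4] ((378.6495666503906, -306.75372314453125), (77.0696029663086, 82.07445526123047))
side ring blue 169 [ 459.5 -165.1   47. ] ((458.2940368652344, -166.1721649169922), (84.7020492553711, 94.22959899902344))
side ring yellow 129 [ 605.4 -201.5   47.2] ((605.6495361328125, -201.70761108398438), (85.800537109375, 94.2411117553711))
side ring green 158 [674.4   8.   46. ] ((673.3377075195312, 7.01071834564209), (85.54024505615234, 89.67161560058594))
side amber [[ 0.53388499 -0.3492729 ]]
side clear [[0.37937902 0.31447013]]
```

View pics/wrist0.png

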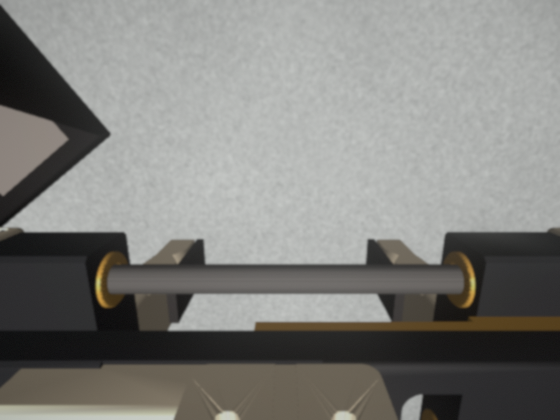

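Cell estimates are blue (.509,-.015), green (.471,.179), white (.627,.205) and yellow (.547,.397). Dock estimates are white (.378,-.308), blue (.460,-.171), yellow (.608,-.207) and green (.676,.002). The wrist view only shows bare bench. I'll move above the blue cell and align yaw to 180°, which makes the shift (-dx, dy, -dz).

{"name": "play_rows", "arguments": {
  "commands": [
    [[-10, 10, -2, 0, 0, 5, 1], [-46.4, 46.6, -2, 0, 0, 22.62, 1], [-46.4, 46.6, -2, 0, 0, 22.62, 1], [-46.4, 46.6, -2, 0, 0, 22.62, 1], [-46.4, 46.6, -2, 0, 0, 22.62, 1], [-46.4, 46.6, -2, 0, 0, 22.62, 1], [-46.4, 46.6, -2, 0, 0, 22.62, 1], [-46.4, 46.6, -2, 0, 0, 22.62, 1], [-46.4, 46.6, -2, 0, 0, 22.62, 1], [-46.4, 46.6, -2, 0, 0, 22.62, 1], [-46.4, 46.6, -2, 0, 0, 22.62, 1], [-46.4, 46.6, -2, 0, 0, 22.62, 1], [-46.4, 46.6, -2, 0, 0, 22.62, 1], [-46.4, 46.6, -2, 0, 0, 22.62, 1], [-46.4, 46.6, -2, 0, 0, 22.62, 1], [-46.4, 46.6, -2, 0, 0, 22.62, 1], [-46.4, 46.6, -2, 0, 0, 22.62, 1], [-46.4, 46.6, -2, 0, 0, 22.62, 1], [-46.4, 46.6, -2, 0, 0, 22.62, 1], [-46.4, 46.6, -2, 0, 0, 22.62, 1]]
  ]
}}

```text
clock: 1.92
tool_pos: [0.5082, -0.0152, 0.2081]
orientation: [-180.0, -0.0, 180.0]
force: [0.1, -0.2, 0.2]
opening: 0.0873
gripper_force: 0.0
```

```bash
python3 - <<'E'
from h import *
s=snapshot("wrist"); cv2.imwrite("pics/w1.png",s["frame"][...,::-1]); print(s["origin"],s["attitude"])
K=s["camera_matrix"]; Rm=R.from_euler("xyz",s["attitude"],degrees=True).as_matrix()
def proj(p): q=Rm.T@(np.array(p)-s["origin"]); q=K@q; return (q[:2]/q[2]).round(1)
for n,p in dict(blue=(.509,-.015,.094),tcp=(.508,-.0152,.208),db=(.46,-.171,.014),dg=(.676,.002,.014),cg=(.4706,.1786,.094)).items(): print(n,proj(p))
E
```

```text
[ 0.43754846 -0.01379307  0.4054162 ] [1.65123812e+02 2.66907302e-02 9.00044844e+01]
blue [284.1 196.6]
tcp [283.1 233.4]
db [156.9 142.9]
dg [296.5 300. ]
cg [480.3 158.6]
```

View pics/w1.png

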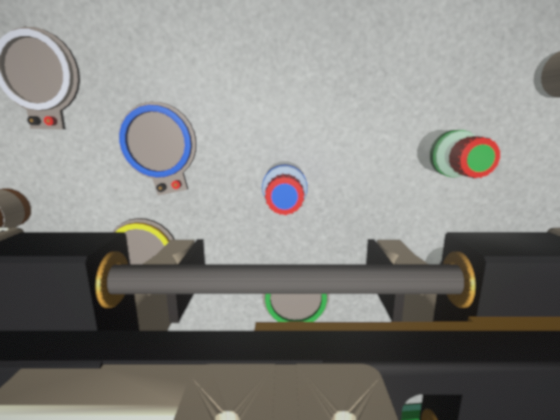

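The wrist picture shows the blue cap at (284,196), the blue ring centred at (156,141) and the green cap at (482,157). The white ring is at (36,69). All of these match the predictions within about 2 px, so I'll descend on blue and refine the rings from this same view.

```bash
python3 - <<'E'
from h import *
s=snapshot("wrist")
for c,uv in dict(blue=(284,196),green=(482,157)).items():
    print(c,ray(s,blob(s,c,uv,(20,20)),.094).mean(0).round(4))
for c,uv in dict(blue=(156,141),white=(36,69)).items():
    p=blob(s,c,uv,(42,46)); q=ray(s,p,.014).astype(np.float32)*1000; h=cv2.convexHull(q)
    print(c,len(p),cv2.minEnclosingCircle(h),cv2.fitEllipse(h)[:2])
E
```

```text
blue [ 0.5084 -0.0149]
green [0.4697 0.1785]
blue 1143 ((458.48388671875, -173.46514892578125), 43.176876068115234) ((458.6354064941406, -173.51052856445312), (84.99098205566406, 85.96162414550781))Traceback (most recent call last):
  File "<stdin>", line 7, in <module>
cv2.error: OpenCV(4.12.0) /io/opencv/modules/imgproc/src/shapedescr.cpp:201: error: (-215:Assertion failed) count >= 0 && (depth == CV_32F || depth == CV_32S) in function 'minEnclosingCircle'
```

{"name": "play_rows", "arguments": {
  "commands": [
    [[0, 0, 3, 0, 0, 0, 1], [0, 0, 6, 0, 0, 0, 1], [0, 0, 9, 0, 0, 0, 1], [0, 0, 11.5, 0, 0, 0, 1], [0, 0, 13.5, 0, 0, 0, 1], [0, 0, 14.5, 0, 0, 0, 1], [0, 0, 14.5, 0, 0, 0, 1], [0, 0, 14.5, 0, 0, 0, 0.3], [0, 0, 14.5, 0, 0, 0, 0.3], [0, 0, 14.5, 0, 0, 0, 0.3], [0, 0, 14.5, 0, 0, 0, 0.3], [0, 0, 14.5, 0, 0, 0, 0.3], [0, 0, 14.5, 0, 0, 0, 0.3], [0, 0, 14.5, 0, 0, 0, 0.3]]
  ]
}}

```text
clock: 3.18
tool_pos: [0.5088, -0.0143, 0.0635]
orientation: [180.0, 0.0, -180.0]
force: [0.3, 0.3, -0.3]
opening: 0.0461
gripper_force: 0.0
```

{"name": "play_rows", "arguments": {
  "commands": [
    [[0, 0, 0, 0, 0, 0, 0.2], [0, 0, 0, 0, 0, 0, 0.2], [0, 0, 0, 0, 0, 0, 0.2], [0, 0, 0, 0, 0, 0, 0.2], [0, 0, 0, 0, 0, 0, 0.2], [0, 0, -0.5, 0, 0, 0, 0.2], [0, 0, -1.5, 0, 0, 0, 0.2], [0, 0, -3.5, 0, 0, 0, 0.2], [0, 0, -6, 0, 0, 0, 0.2], [0, 0, -8.5, 0, 0, 0, 0.2], [0, 0, -11, 0, 0, 0, 0.2], [0, 0, -13, 0, 0, 0, 0.2], [0, 0, -14, 0, 0, 0, 0.2], [0, 0, -14.5, 0, 0, 0, 0.2], [0, 0, -14.5, 0, 0, 0, 0.2]]
  ]
}}

```text
clock: 4.43
tool_pos: [0.509, -0.0143, 0.2092]
orientation: [180.0, 0.1, -180.0]
force: [-0.2, -0.3, -0.4]
opening: 0.0177
gripper_force: 0.0
```

```bash
python3 - <<'E'
from h import *
o=get_obs();print(o["opening"],o["gripper_force"])
a=snapshot("wrist")["frame"]; b=snapshot("side")["frame"][80:320,120:440]
b=cv2.resize(b,(560,420)); cv2.imwrite("pics/w2.png",np.hstack([cv2.resize(a,(400,300)),cv2.resize(b,(400,300))])[...,::-1])
E
```

```text
0.017746259884420416 0.0
```

View pics/w2.png

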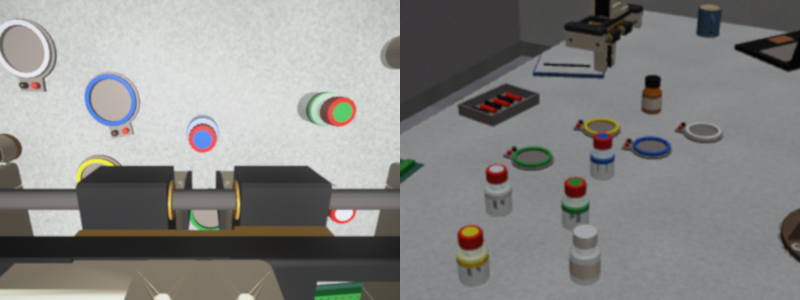

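The wrist view shows the blue cell still standing at about (283,192), and the fingers closed on nothing. I'll measure whether it moved, then retry while watching the closing.

```bash
python3 - <<'E'
from h import *
s=snapshot("wrist"); p=blob(s,"blue",(283,192),(20,20)); print(p.mean(0),ray(s,p,.094).mean(0).round(4))
for n,uv in dict(scene=(282,195),side=(282,191)).items():
    s=snapshot(n); p=blob(s,"blue",uv,(9,7)); print(n,p.mean(0).round(1),ray(s,p,.094).mean(0).round(4))
E
```

```text
[283.40534521 196.51893096] [ 0.5085 -0.015 ]
scene [281.7 193.8] [ 0.5085 -0.0149]
side [282.1 188.4] [ 0.5099 -0.0151]
```

{"name": "play_rows", "arguments": {
  "commands": [
    [[0, 0, 0, 0, 0, 0, 1], [0, 0, 0, 0, 0, 0, 1], [0, 0, 0, 0, 0, 0, 1], [0, 0, 0, 0, 0, 0, 1], [0, 0, 0, 0, 0, 0, 1], [0, 0, 0, 0, 0, 0, 1], [0, 0, 0, 0, 0, 0, 1], [0, 0, 0, 0, 0, 0, 1], [0, 0, 0, 0, 0, 0, 1], [0, 0, 0, 0, 0, 0, 1], [0, 0, 0, 0, 0, 0, 1], [0, 0, 0, 0, 0, 0, 1], [0, 0, 0, 0, 0, 0, 1]]
  ]
}}

```text
clock: 5.77
tool_pos: [0.5087, -0.0145, 0.2082]
orientation: [-180.0, 0.0, -180.0]
force: [0.3, 0.5, 0.5]
opening: 0.0872
gripper_force: 0.0
```

{"name": "play_rows", "arguments": {
  "commands": [
    [[0, 0, 3, 0, 0, 0, 1], [0, 0, 6, 0, 0, 0, 1], [0, 0, 9, 0, 0, 0, 1], [0, 0, 11.5, 0, 0, 0, 1], [0, 0, 13.5, 0, 0, 0, 1], [0, 0, 14.5, 0, 0, 0, 1], [0, 0, 14.5, 0, 0, 0, 1], [0, 0, 14.5, 0, 0, 0, 0.4], [0, 0, 14.5, 0, 0, 0, 0.4], [0, 0, 14.5, 0, 0, 0, 0.4], [0, 0, 14.5, 0, 0, 0, 0.4], [0, 0, 14.5, 0, 0, 0, 0.4], [0, 0, 14.5, 0, 0, 0, 0.4], [0, 0, 14.5, 0, 0, 0, 0.4], [0, 0, 14.5, 0, 0, 0, 0.4], [0, 0, 14.5, 0, 0, 0, 0.4]]
  ]
}}

```text
clock: 7.1
tool_pos: [0.5087, -0.0144, 0.0632]
orientation: [180.0, 0.0, -180.0]
force: [-0.9, 0.3, -0.5]
opening: 0.0365
gripper_force: 0.0
```

```bash
python3 - <<'E'
from h import *
o=get_obs();print(o["opening"],o["gripper_force"],o["tool_pos"])
a=snapshot("scene")["frame"][120:270,182:382]; b=snapshot("side")["frame"][120:270,182:382]
cv2.imwrite("pics/g3.png",np.hstack([cv2.resize(x,(400,300),interpolation=cv2.INTER_CUBIC) for x in(a,b)])[...,::-1])
E
```

```text
0.036536128233127824 0.0 [ 0.50867804 -0.01442942  0.06322107]
```

View pics/g3.png

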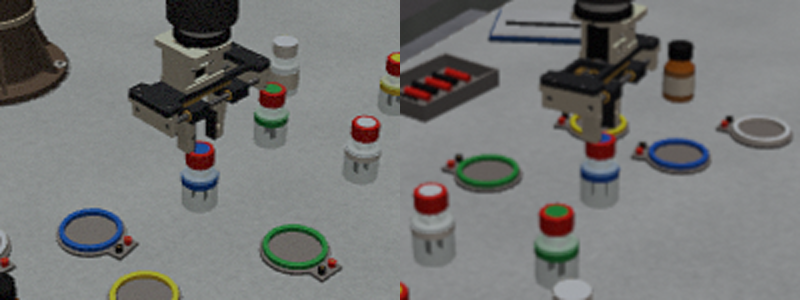

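Both views show the fingertips level with the top of the cap, around z≈0.095, although the TCP reads 0.063. I'll measure that offset in enlarged crops before going lower.

```bash
cat >> h.py <<'E'
def proj(s,p):
    q=s["camera_matrix"]@(R.from_euler("xyz",s["attitude"],degrees=True).as_matrix().T@(np.array(p)-s["origin"])); return (q[:2]/q[2])
E
python3 - <<'E'
from h import *
t=get_obs()["tool_pos"]; im=[]
for n,(u,v) in dict(scene=(250,140),side=(245,130)).items():
    s=snapshot(n); im.append(cv2.resize(s["frame"][v:v+75,u:u+50],(400,600),interpolation=cv2.INTER_CUBIC))
    for dz in (0,.03,.05):
        for dy in (-.018,.018): print(n,dz,dy,((proj(s,t+[0,dy,dz])-[u,v]+.5)*8).round())
cv2.imwrite("pics/g4.png",np.hstack(im)[...,::-1])
E
```

```text
scene 0 -0.018 [221. 528.]
scene 0 0.018 [294. 487.]
scene 0.03 -0.018 [221. 457.]
scene 0.03 0.018 [295. 416.]
scene 0.05 -0.018 [222. 408.]
scene 0.05 0.018 [296. 368.]
side 0 -0.018 [325. 534.]
side 0 0.018 [277. 579.]
side 0.03 -0.018 [327. 454.]
side 0.03 0.018 [279. 498.]
side 0.05 -0.018 [328. 400.]
side 0.05 0.018 [279. 442.]
```

View pics/g4.png

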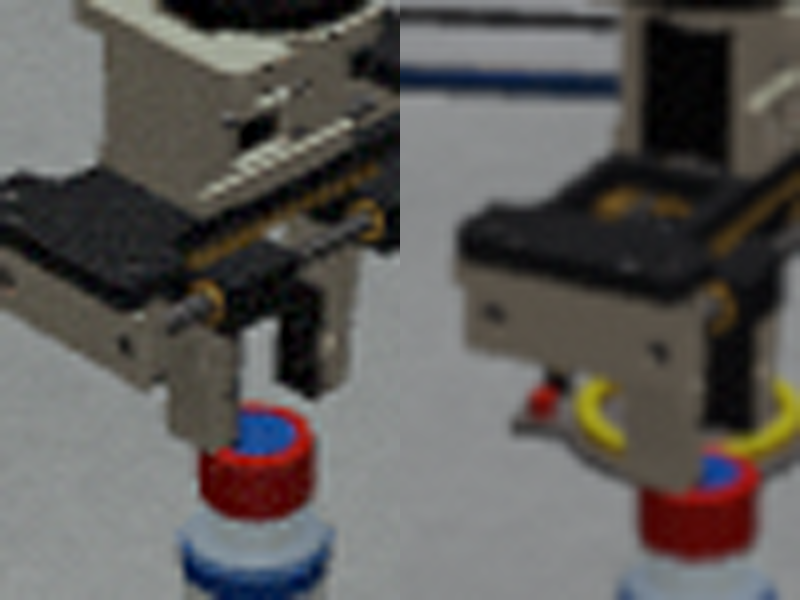

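The tips show at scene (238,448) and (318,398) and at side (355,430) in crop coordinates. That puts them roughly 3 cm above where the TCP reading says. I'll solve for the full tool offset.

```bash
python3 - <<'E'
from h import *
from scipy.optimize import least_squares
t=get_obs()["tool_pos"]; S={n:snapshot(n) for n in("scene","side")}
o=dict(scene=(250,140),side=(245,130))
D=[("scene",.0095,-.01825,(238,448)),("scene",.0095,.01825,(318,398)),("side",-.0095,-.01825,(355,430))]
def f(e): return np.concatenate([proj(S[n],t+[dx,dy,0]+e)-(np.array(p)/8-.5+o[n]) for n,dx,dy,p in D])
r=least_squares(f,np.zeros(3)); print(r.x.round(4),r.fun.round(1))
E
```

```text
[ 0.0002 -0.0005  0.0406] [ 0.2 -0.6 -0.4  0.5 -0.1  0. ]
```

The residuals are consistent: the real fingertips sit about 40 mm higher than reported, with no sideways offset. I'll open and go 3.6 cm lower, then close.

{"name": "play_rows", "arguments": {
  "commands": [
    [[0, 0, 0, 0, 0, 0, 1], [0, 0, 0, 0, 0, 0, 1], [0, 0, 0, 0, 0, 0, 1], [0, 0, 0, 0, 0, 0, 1], [0, 0, 0, 0, 0, 0, 1], [0, 0, 0, 0, 0, 0, 1], [0, 0, 0, 0, 0, 0, 1], [0, 0, 0, 0, 0, 0, 1], [0, 0, 0, 0, 0, 0, 1], [0, 0, 0.5, 0, 0, 0, 1], [0, 0, 1.5, 0, 0, 0, 1], [0, 0, 2.5, 0, 0, 0, 1], [0, 0, 3.3, 0, 0, 0, 1], [0, 0, 3.7, 0, 0, 0, 1], [0, 0, 3.7, 0, 0, 0, 1]]
  ]
}}

```text
clock: 8.65
tool_pos: [0.5076, -0.0148, 0.0245]
orientation: [-180.0, -0.2, 180.0]
force: [-0.7, 0.0, -0.4]
opening: 0.0876
gripper_force: 0.0
```

{"name": "play_rows", "arguments": {
  "commands": [
    [[0, 0, 0, 0, 0, 0, 0.2], [0, 0, 0, 0, 0, 0, 0.2], [0, 0, 0, 0, 0, 0, 0.2], [0, 0, 0, 0, 0, 0, 0.2], [0, 0, 0, 0, 0, 0, 0.2], [0, 0, 0, 0, 0, 0, 0.2], [0, 0, 0, 0, 0, 0, 0.2], [0, 0, 0, 0, 0, 0, 0.2], [0, 0, 0, 0, 0, 0, 0.2], [0, 0, 0, 0, 0, 0, 0.2], [0, 0, 0, 0, 0, 0, 0.2], [0, 0, 0, 0, 0, 0, 0.2], [0, 0, 0, 0, 0, 0, 0.2]]
  ]
}}

```text
clock: 9.73
tool_pos: [0.5087, -0.0145, 0.0262]
orientation: [-180.0, 0.0, -180.0]
force: [0.3, -0.2, 1.0]
opening: 0.0394
gripper_force: 30.0
```

Gripped: 39.4 mm opening, 30 N. Now I'll lift and carry it over the blue dock.

{"name": "play_rows", "arguments": {
  "commands": [
    [[0, 0, -0.5, 0, 0, 0, 0.2], [0, 0, -2, 0, 0, 0, 0.2], [0, 0, -4.5, 0, 0, 0, 0.2], [0, 0, -7, 0, 0, 0, 0.2], [0, 0, -9.5, 0, 0, 0, 0.2], [0, 0, -11.5, 0, 0, 0, 0.2], [0.3, -1, -12.5, 0, 0, 0, 0.2], [0.9, -3, -13, 0, 0, 0, 0.2], [1.8, -5.8, -13, 0, 0, 0, 0.2], [2.7, -8.6, -13, 0, 0, 0, 0.2], [3.6, -11.4, -13, 0, 0, 0, 0.2], [4.4, -14, -13, 0, 0, 0, 0.2], [4.8, -15.3, -13, 0, 0, 0, 0.2], [5, -15.8, -13, 0, 0, 0, 0.2], [5, -15.8, -13, 0, 0, 0, 0.2], [5, -15.8, -12, 0, 0, 0, 0.2], [5, -15.8, -10, 0, 0, 0, 0.2], [5, -15.8, -7.5, 0, 0, 0, 0.2], [5, -15.8, -5, 0, 0, 0, 0.2], [5, -15.8, -4.5, 0, 0, 0, 0.2]]
  ]
}}

```text
clock: 11.4
tool_pos: [0.4558, -0.1712, 0.0669]
orientation: [179.9, -0.4, -180.0]
force: [-0.4, 0.9, -3.4]
opening: 0.0395
gripper_force: 30.0
```

```bash
python3 - <<'E'
from h import *
o=get_obs();print(o["opening"],o["gripper_force"],o["tool_pos"])
a=snapshot("wrist");b=snapshot("scene")
cv2.imwrite("pics/g5.png",np.hstack([cv2.resize(a["frame"],(400,300)),cv2.resize(b["frame"][150:300,130:330],(400,300),interpolation=cv2.INTER_CUBIC)])[...,::-1])
E
```

```text
0.03952696443351989 29.999389350414276 [ 0.45581521 -0.17119275  0.06690461]
```

View pics/g5.png

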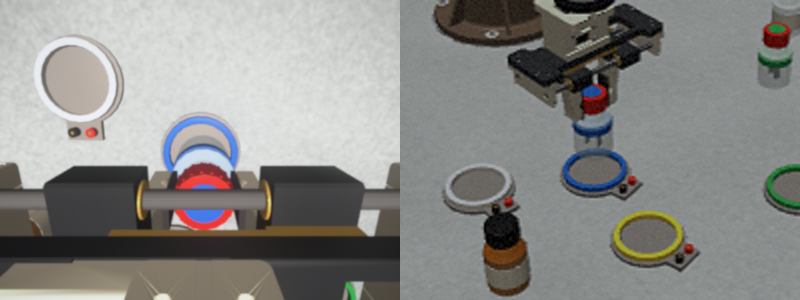

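The blue cell hangs upright above the blue ring. I'll lower it 3.9 cm, release and rise.

{"name": "play_rows", "arguments": {
  "commands": [
    [[0, 0, 0.5, 0, 0, 0, 0.2], [0, 0, 1.5, 0, 0, 0, 0.2], [0, 0, 2.5, 0, 0, 0, 0.2], [0, 0, 3.2, 0, 0, 0, 0.2], [0, 0, 3.6, 0, 0, 0, 0.2], [0, 0, 3.9, 0, 0, 0, 0.2], [0, 0, 3.9, 0, 0, 0, 0.2], [0, 0, 3.9, 0, 0, 0, 0.2]]
  ]
}}

```text
clock: 12.17
tool_pos: [0.4591, -0.1725, 0.0326]
orientation: [-180.0, 0.0, -180.0]
force: [-0.2, -0.2, -2.1]
opening: 0.0392
gripper_force: 30.0
```

{"name": "play_rows", "arguments": {
  "commands": [
    [[0, 0, 0, 0, 0, 0, 1], [0, 0, 0, 0, 0, 0, 1], [0, 0, 0, 0, 0, 0, 1], [0, 0, 0, 0, 0, 0, 1], [0, 0, 0, 0, 0, 0, 1], [0, 0, 0, 0, 0, 0, 1], [0, 0, 0, 0, 0, 0, 1], [0, 0, 0, 0, 0, 0, 1], [0, 0, -1, 0, 0, 0, 1], [0, 0, -4, 0, 0, 0, 1], [0, 0, -8, 0, 0, 0, 1], [0, 0, -11, 0, 0, 0, 1], [0, 0, -12, 0, 0, 0, 1], [0, 0, -12, 0, 0, 0, 1]]
  ]
}}

```text
clock: 13.33
tool_pos: [0.4607, -0.1726, 0.1554]
orientation: [-180.0, 0.3, -180.0]
force: [0.0, 0.3, -0.3]
opening: 0.0874
gripper_force: 0.0
```

```bash
python3 - <<'E'
from h import *
o=get_obs();print(o["opening"],o["tool_pos"])
S={n:snapshot(n) for n in("scene","side","wrist")}
for n in("scene","side"):
    s=S[n]; u=proj(s,(.459,-.172,.1)); p=blob(s,"blue",u.round().astype(int),(9,6)); print(n,ray(s,p,.1).mean(0).round(4))
s=S["wrist"]; u=proj(s,(.459,-.172,.1)).round().astype(int); p=blob(s,"blue",u,(16,14)); print(u,p.mean(0),ray(s,p,.1).mean(0).round(4))
h=s["frame"]; cv2.imwrite("pics/w6.png",h[...,::-1])
E
```

```text
0.08742337639347976 [ 0.46069044 -0.17263225  0.15539007]
scene [ 0.4579 -0.1725]
side [ 0.4612 -0.1726]
[284 213] [283.20874471 212.90973202] [ 0.4589 -0.1726]
```

View pics/w6.png

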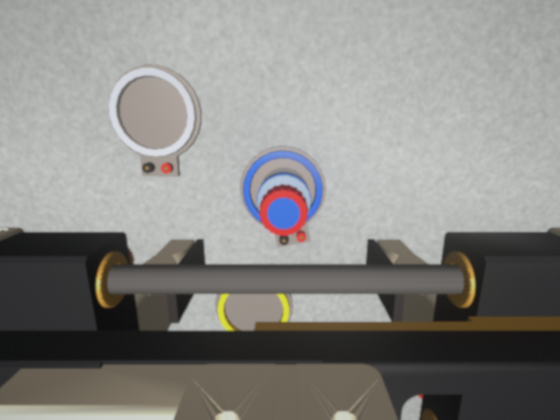

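The white ring shows centred at (153,111), blue at (283,189) and yellow at (254,308). Blue is placed inside its ring. Now the green cell.

```bash
python3 - <<'E'
from h import *
s=snapshot("wrist")
for c,u in dict(white=(153,111),blue=(283,189),yellow=(254,308)).items(): print(c,ray(s,u,.014).round(4))
E
```

```text
white [[ 0.3744 -0.3058]]
blue [[ 0.4554 -0.1733]]
yellow [[ 0.6016 -0.2084]]
```

{"name": "play_rows", "arguments": {
  "commands": [
    [[0, 1.5, 0, 0, 0, 0, 1], [0, 4.5, 0, 0, 0, 0, 1], [-0.2, 8.5, 0, 0, 0, 0, 1], [-0.4, 12.5, 0, 0, 0, 0, 1], [-0.6, 16.5, 0, 0, 0, 0, 1], [-0.7, 20.5, 0, 0, 0, 0, 1], [-0.8, 24.5, 0, 0, 0, 0, 1], [-1, 28.5, 0, 0, 0, 0, 1], [-1.1, 32, 0, 0, 0, 0, 1], [-1.1, 34.5, 0, 0, 0, 0, 1], [-1.1, 35.1, 0, 0, 0, 0, 1], [-1.1, 35.1, 0, 0, 0, 0, 1], [-1.1, 35.1, 2, 0, 0, 0, 1], [-1.1, 35.1, 5, 0, 0, 0, 1], [-1.1, 35.1, 8, 0, 0, 0, 1], [-1.1, 35.1, 10.5, 0, 0, 0, 1], [-1.1, 35.1, 12, 0, 0, 0, 1], [-1.1, 35.1, 12.6, 0, 0, 0, 1], [-1.1, 35.1, 12.6, 0, 0, 0, 1], [-1.1, 35.1, 12.6, 0, 0, 0, 0.6]]
  ]
}}

```text
clock: 15.2
tool_pos: [0.4698, 0.1778, 0.0263]
orientation: [-180.0, -0.0, 180.0]
force: [-0.5, -0.3, 0.8]
opening: 0.0851
gripper_force: 0.0
```

{"name": "play_rows", "arguments": {
  "commands": [
    [[0, 0, 0, 0, 0, 0, 0.2], [0, 0, 0, 0, 0, 0, 0.2], [0, 0, 0, 0, 0, 0, 0.2], [0, 0, 0, 0, 0, 0, 0.2], [0, 0, 0, 0, 0, 0, 0.2], [0, 0, 0, 0, 0, 0, 0.2], [0, 0, 0, 0, 0, 0, 0.2], [0, 0, 0, 0, 0, 0, 0.2], [0, 0, 0, 0, 0, 0, 0.2], [0, 0, 0, 0, 0, 0, 0.2], [0, 0, 0, 0, 0, 0, 0.2]]
  ]
}}

```text
clock: 16.12
tool_pos: [0.4697, 0.1786, 0.0262]
orientation: [180.0, 0.0, -180.0]
force: [-0.2, -0.3, 1.5]
opening: 0.0395
gripper_force: 30.0
```

{"name": "play_rows", "arguments": {
  "commands": [
    [[0, 0, -0.5, 0, 0, 0, 0.2], [0, 0, -2, 0, 0, 0, 0.2], [0, 0, -4.5, 0, 0, 0, 0.2], [0, 0, -7, 0, 0, 0, 0.2], [0, 0, -9.5, 0, 0, 0, 0.2], [0, 0, -11.5, 0, 0, 0, 0.2], [-0.7, -0.6, -12.5, 0, 0, 0, 0.2], [-2, -1.7, -13, 0, 0, 0, 0.2], [-4, -3.4, -13, 0, 0, 0, 0.2], [-6.2, -5.3, -13, 0, 0, 0, 0.2], [-8.4, -7.2, -13, 0, 0, 0, 0.2], [-10.6, -9.1, -13, 0, 0, 0, 0.2], [-12.8, -11, -13, 0, 0, 0, 0.2], [-15, -12.9, -13, 0, 0, 0, 0.2], [-17.2, -14.8, -13, 0, 0, 0, 0.2], [-19, -16.3, -13, 0, 0, 0, 0.2], [-20.2, -17.4, -13, 0, 0, 0, 0.2], [-20.6, -17.7, -13, 0, 0, 0, 0.2], [-20.6, -17.7, -13, 0, 0, 0, 0.2], [-20.6, -17.7, -13, 0, 0, 0, 0.2]]
  ]
}}

```text
clock: 17.78
tool_pos: [0.675, 0.0013, 0.1552]
orientation: [-180.0, -0.1, 180.0]
force: [0.4, 0.8, -2.4]
opening: 0.0396
gripper_force: 30.0
```

```bash
python3 - <<'E'
from h import *
o=get_obs();print(o["opening"],o["tool_pos"])
# unbiased ring measure: compare rendered outline; fit (x,y) so ring-top annulus 36-44mm has max colour mask coverage incl. outer wall
from scipy.optimize import minimize
a=np.linspace(0,2*np.pi,180,endpoint=False)
def score(S,c,x,y):
    t=0
    for s in S:
        d=cv2.GaussianBlur(mask(s["frame"],c).astype(np.float32),(0,0),.7)
        for r,w in((.038,1),(.040,1),(.042,1),(.033,-1),(.049,-.5)):
            q=np.array([proj(s,(x+r*np.cos(k),y+r*np.sin(k),.014)) for k in a[::4]]).astype(np.float32)
            t+=w*cv2.remap(d,q[:,:1],q[:,1:],1).mean()
    return -t
S=[snapshot("scene"),snapshot("side")]
for c,g in dict(green=(.676,.002),yellow=(.607,-.207),white=(.377,-.308),blue=(.459,-.172)).items():
    for T in (S[:1],S[1:],S):
        r=minimize(lambda e:score(T,c,g[0]+e[0],g[1]+e[1]),[0,0],method="Nelder-Mead",options=dict(initial_simplex=[[-.005,-.005],[.006,-.003],[0,.006]]))
        print(c,(np.array(g)+r.x).round(4),round(r.fun,2))
E
```

```text
0.03957075778858091 [0.67503794 0.00129175 0.15520281]
green [ 0.6771 -0.0022] -2.04
green [0.6738 0.006 ] -1.87
green [6.763e-01 3.000e-04] -3.02
yellow [ 0.6103 -0.2135] -2.33
yellow [ 0.606  -0.2023] -1.87
yellow [ 0.6088 -0.2109] -3.31
white [ 0.3767 -0.3085] -1.33
white [ 0.3795 -0.3055] -0.03
white [ 0.3768 -0.3085] -1.34
blue [ 0.4615 -0.1768] -1.97
blue [ 0.4592 -0.1682] -1.76
blue [ 0.4602 -0.1747] -3.16
```

Consistent; I'll lower green.

{"name": "play_rows", "arguments": {
  "commands": [
    [[0, 0, 1, 0, 0, 0, 0.2], [0, 0, 3, 0, 0, 0, 0.2], [0, 0, 5.5, 0, 0, 0, 0.2], [0, 0, 8, 0, 0, 0, 0.2], [0, 0, 10, 0, 0, 0, 0.2], [0, 0, 11.2, 0, 0, 0, 0.2], [0, 0, 11.9, 0, 0, 0, 0.2], [0, 0, 12.2, 0, 0, 0, 0.2], [0, 0, 12.4, 0, 0, 0, 0.2], [0, 0, 12.4, 0, 0, 0, 0.2], [0, 0, 12.4, 0, 0, 0, 0.2]]
  ]
}}

```text
clock: 18.8
tool_pos: [0.6764, 0.0018, 0.0333]
orientation: [180.0, 0.1, -180.0]
force: [-0.3, -0.2, -0.9]
opening: 0.0396
gripper_force: 30.0
```

{"name": "play_rows", "arguments": {
  "commands": [
    [[0, 0, 0, 0, 0, 0, 1], [0, 0, 0, 0, 0, 0, 1], [0, 0, 0, 0, 0, 0, 1], [0, 0, 0, 0, 0, 0, 1], [0, 0, 0, 0, 0, 0, 1], [0, 0, 0, 0, 0, 0, 1], [0, 0, 0, 0, 0, 0, 1], [0, 0, 0, 0, 0, 0, 1], [0, 0, -1, 0, 0, 0, 1], [0, 0, -4, 0, 0, 0, 1], [0, 0, -8, 0, 0, 0, 1], [0, 0, -11, 0, 0, 0, 1], [0, 0, -12, 0, 0, 0, 1], [0, 0, -12, 0, 0, 0, 1], [0, 0, -12, 0, 0, 0, 1]]
  ]
}}

```text
clock: 20.05
tool_pos: [0.676, 0.0017, 0.1535]
orientation: [180.0, 0.1, 180.0]
force: [0.1, 0.2, -0.8]
opening: 0.0878
gripper_force: 0.0
```

```bash
python3 - <<'E'
from h import *
o=get_obs();print(o["opening"],o["tool_pos"])
s=snapshot("wrist"); cv2.imwrite("pics/w7.png",s["frame"][...,::-1])
for g,z,c in (((.676,.002),.1,"green"),((.6265,.2053),.094,"white")):
    u=proj(s,(*g,z)).round().astype(int); p=blob(s,c,u,(12,12)); print(c,u,len(p),ray(s,p,z).mean(0).round(4))
for n in("scene","side"):
    s=snapshot(n)
    for g,z,c in (((.676,.002),.1,"green"),((.6265,.2053),.094,"white")):
        u=proj(s,(*g,z)).round().astype(int); p=blob(s,c,u,(8,5)); print(n,c,u,len(p),ray(s,p,z).mean(0).round(4))
E
```

```text
0.08783902469235813 [0.67595577 0.00174491 0.15346801]
green [284 212] 581 [0.6765 0.0019]
white [535 151] 607 [0.6265 0.2051]
scene green [332 216] 43 [0.6764 0.0016]
scene white [365 181] 28 [0.6254 0.2062]
side green [224 176] 23 [0.6786 0.0017]
side white [197 215] 23 [0.6282 0.2044]
```

View pics/w7.png

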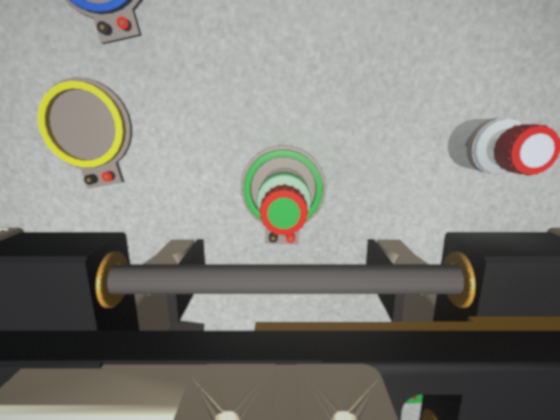

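Green stands in its ring (cap at (284,212), ring at (284,187)). The white cap at (537,150) gives (.6265,.205), so that cell is next.

{"name": "play_rows", "arguments": {
  "commands": [
    [[0.4, 1.5, 0, 0, 0, 0, 1], [1.1, 4.5, 0, 0, 0, 0, 1], [2, 8.3, 0, 0, 0, 0, 1], [3, 12.3, 0, 0, 0, 0, 1], [4, 16.3, 0, 0, 0, 0, 1], [4.7, 19.4, 0, 0, 0, 0, 1], [5, 20.4, 0, 0, 0, 0, 1], [5, 20.4, 0, 0, 0, 0, 1], [5, 20.4, 2, 0, 0, 0, 1], [5, 20.4, 5, 0, 0, 0, 1], [5, 20.4, 8, 0, 0, 0, 1], [5, 20.4, 10.5, 0, 0, 0, 1], [5, 20.4, 12, 0, 0, 0, 1], [5, 20.4, 12.6, 0, 0, 0, 1], [5, 20.4, 12.6, 0, 0, 0, 1], [5, 20.4, 12.6, 0, 0, 0, 1]]
  ]
}}

```text
clock: 21.53
tool_pos: [0.6261, 0.2051, 0.0264]
orientation: [-180.0, -0.0, 180.0]
force: [1.0, -0.1, 0.6]
opening: 0.0873
gripper_force: 0.0
```

{"name": "play_rows", "arguments": {
  "commands": [
    [[0, 0, 0, 0, 0, 0, 0.2], [0, 0, 0, 0, 0, 0, 0.2], [0, 0, 0, 0, 0, 0, 0.2], [0, 0, 0, 0, 0, 0, 0.2], [0, 0, 0, 0, 0, 0, 0.2], [0, 0, 0, 0, 0, 0, 0.2], [0, 0, 0, 0, 0, 0, 0.2], [0, 0, 0, 0, 0, 0, 0.2], [0, 0, 0, 0, 0, 0, 0.2], [0, 0, 0, 0, 0, 0, 0.2], [0, 0, 0, 0, 0, 0, 0.2], [0, 0, 0, 0, 0, 0, 0.2]]
  ]
}}

```text
clock: 22.53
tool_pos: [0.6257, 0.2055, 0.0261]
orientation: [-180.0, -0.0, 180.0]
force: [-0.5, -0.7, 0.2]
opening: 0.0393
gripper_force: 30.0
```

{"name": "play_rows", "arguments": {
  "commands": [
    [[0, 0, -0.5, 0, 0, 0, 0.2], [0, 0, -2, 0, 0, 0, 0.2], [0, 0, -4.5, 0, 0, 0, 0.2], [0, 0, -7.5, 0, 0, 0, 0.2], [0, 0, -10.5, 0, 0, 0, 0.2], [0, 0, -12.5, 0, 0, 0, 0.2], [0.5, -1, -13.5, 0, 0, 0, 0.2], [1.5, -3, -14, 0, 0, 0, 0.2], [2.9, -6, -14, 0, 0, 0, 0.2], [4.4, -9, -14, 0, 0, 0, 0.2], [5.8, -12, -14, 0, 0, 0, 0.2], [7.3, -15, -14, 0, 0, 0, 0.2], [8.7, -18, -14, 0, 0, 0, 0.2], [10.2, -21, -14, 0, 0, 0, 0.2], [11.6, -24, -14, 0, 0, 0, 0.2], [13.1, -27, -14, 0, 0, 0, 0.2], [14.5, -30, -14, 0, 0, 0, 0.2], [16, -33, -14, 0, 0, 0, 0.2], [17, -35, -14, 0, 0, 0, 0.2], [17.4, -36, -14, 0, 0, 0, 0.2]]
  ]
}}

```text
clock: 24.2
tool_pos: [0.4489, -0.1565, 0.1657]
orientation: [180.0, -0.1, 179.9]
force: [-0.2, 0.8, -1.3]
opening: 0.0391
gripper_force: 30.0
```

{"name": "play_rows", "arguments": {
  "commands": [
    [[0.5, -1, 0, 0, 0, 0, 0.2], [1.5, -3, 0, 0, 0, 0, 0.2], [2.9, -6, 0, 0, 0, 0, 0.2], [4.4, -9, 0, 0, 0, 0, 0.2], [5.8, -12, 0, 0, 0, 0, 0.2], [6.9, -14.2, 0, 0, 0, 0, 0.2], [7.4, -15.2, 0, 0, 0, 0, 0.2], [7.5, -15.4, 0, 0, 0, 0, 0.2], [7.5, -15.4, 0, 0, 0, 0, 0.2], [7.5, -15.4, 0, 0, 0, 0, 0.2]]
  ]
}}

```text
clock: 25.03
tool_pos: [0.377, -0.3079, 0.166]
orientation: [180.0, -0.0, -180.0]
force: [-0.2, 0.6, -1.3]
opening: 0.0396
gripper_force: 30.0
```

```bash
python3 - <<'E'
from h import *
s=snapshot("wrist"); cv2.imwrite("pics/w8.png",s["frame"][...,::-1])
for z in(.006,.014): print(proj(s,(.377,-.308,z)).round(1),[proj(s,(.377+a,-.308+b,z)).round(0) for a,b in((-.044,0),(0,-.044),(0,.044))])
E
```

```text
[283.9 187. ] [array([284., 149.]), array([246., 187.]), array([322., 187.])]
[283.9 188.4] [array([284., 149.]), array([245., 188.]), array([323., 188.])]
```

View pics/w8.png

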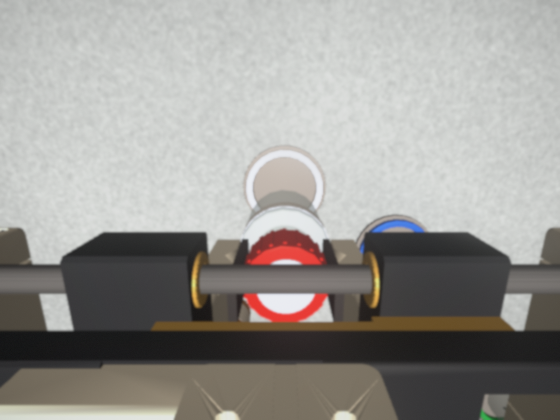

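The white ring spans x 246–324 with its top at 149, matching the prediction within 1 px. Lower white and release.

{"name": "play_rows", "arguments": {
  "commands": [
    [[0, 0, 1, 0, 0, 0, 0.2], [0, 0, 3, 0, 0, 0, 0.2], [0, 0, 5.5, 0, 0, 0, 0.2], [0, 0, 8.5, 0, 0, 0, 0.2], [0, 0, 11, 0, 0, 0, 0.2], [0, 0, 12.2, 0, 0, 0, 0.2], [0, 0, 12.9, 0, 0, 0, 0.2], [0, 0, 13.2, 0, 0, 0, 0.2], [0, 0, 13.4, 0, 0, 0, 0.2], [0, 0, 13.4, 0, 0, 0, 0.2], [0, 0, 13.4, 0, 0, 0, 0.2]]
  ]
}}

```text
clock: 26.0
tool_pos: [0.3774, -0.3086, 0.033]
orientation: [-180.0, 0.1, -180.0]
force: [-0.7, -0.1, -0.6]
opening: 0.039
gripper_force: 30.0
```

{"name": "play_rows", "arguments": {
  "commands": [
    [[0, 0, 0, 0, 0, 0, 1], [0, 0, 0, 0, 0, 0, 1], [0, 0, 0, 0, 0, 0, 1], [0, 0, 0, 0, 0, 0, 1], [0, 0, 0, 0, 0, 0, 1], [0, 0, 0, 0, 0, 0, 1], [0, 0, 0, 0, 0, 0, 1], [0, 0, 0, 0, 0, 0, 1], [0, 0, -1, 0, 0, 0, 1], [0, 0, -4, 0, 0, 0, 1], [0, 0, -8, 0, 0, 0, 1], [0, 0, -11, 0, 0, 0, 1], [0, 0, -12, 0, 0, 0, 1], [0, 0, -12, 0, 0, 0, 1], [0, 0, -12, 0, 0, 0, 1]]
  ]
}}

```text
clock: 27.25
tool_pos: [0.3768, -0.3083, 0.1523]
orientation: [180.0, 0.1, 180.0]
force: [-0.5, -0.5, -1.1]
opening: 0.0876
gripper_force: 0.0
```

{"name": "play_rows", "arguments": {
  "commands": [
    [[-0.5, 2, 0, 0, 0, 0, 1], [-1.4, 6, 0, 0, 0, 0, 1], [-17, 70.5, 0, 0, 0, 0, 1], [-17, 70.5, 0, 0, 0, 0, 1], [-17, 70.5, 0, 0, 0, 0, 1], [-17, 70.5, 0, 0, 0, 0, 1], [-17, 70.5, 0, 0, 0, 0, 1], [-17, 70.5, 0, 0, 0, 0, 1], [-17, 70.5, 0, 0, 0, 0, 1], [-17, 70.5, 0, 0, 0, 0, 1], [-17, 70.5, 0, 0, 0, 0, 1], [-17, 70.5, 0, 0, 0, 0, 1], [-17, 70.5, 0, 0, 0, 0, 1], [-17, 70.5, 0, 0, 0, 0, 1], [-17, 70.5, 0, 0, 0, 0, 1], [-17, 70.5, 0, 0, 0, 0, 1], [-17, 70.5, 0, 0, 0, 0, 1], [-17, 70.5, 0, 0, 0, 0, 1], [-17, 70.5, 0, 0, 0, 0, 1], [-17, 70.5, 0, 0, 0, 0, 1]]
  ]
}}

```text
clock: 28.92
tool_pos: [0.5457, 0.3977, 0.1482]
orientation: [-179.8, -0.2, -179.9]
force: [-0.1, -0.2, -0.5]
opening: 0.0876
gripper_force: 0.0
```

{"name": "play_rows", "arguments": {
  "commands": [
    [[0, 0, 0, 0, 0, 0, 1], [0, 0, 0, 0, 0, 0, 1], [0, 0, 0, 0, 0, 0, 1]]
  ]
}}

```text
clock: 29.17
tool_pos: [0.5465, 0.3954, 0.152]
orientation: [-180.0, -0.0, 180.0]
force: [0.1, 0.5, 0.2]
opening: 0.0874
gripper_force: 0.0
```

```bash
python3 - <<'E'
from h import *
print(get_obs()["tool_pos"])
s=snapshot("wrist"); u=proj(s,(.5468,.3974,.094)).round().astype(int); p=blob(s,"yellow",u,(20,20)); print(u,len(p),ray(s,p,.094).mean(0).round(4))
E
```

```text
[0.54649517 0.39538701 0.15196555]
[286 211] 752 [0.5461 0.3972]
```

{"name": "play_rows", "arguments": {
  "commands": [
    [[0, 0.1, 2, 0, 0, 0, 1], [0, 0.1, 5, 0, 0, 0, 1], [0, 0.1, 8, 0, 0, 0, 1], [0, 0.1, 10.5, 0, 0, 0, 1], [0, 0.1, 12, 0, 0, 0, 1], [0, 0.1, 12.6, 0, 0, 0, 1], [0, 0.1, 12.6, 0, 0, 0, 1], [0, 0.1, 12.6, 0, 0, 0, 1], [0, 0.1, 12.6, 0, 0, 0, 0.2], [0, 0.1, 12.6, 0, 0, 0, 0.2], [0, 0.1, 12.6, 0, 0, 0, 0.2], [0, 0.1, 12.6, 0, 0, 0, 0.2], [0, 0.1, 12.6, 0, 0, 0, 0.2], [0, 0.1, 12.6, 0, 0, 0, 0.2], [0, 0.1, 12.6, 0, 0, 0, 0.2], [0, 0.1, 12.6, 0, 0, 0, 0.2], [0, 0.1, 12.6, 0, 0, 0, 0.2], [0, 0.1, 12.6, 0, 0, 0, 0.2], [0, 0.1, 12.6, 0, 0, 0, 0.2], [0, 0.1, 12.6, 0, 0, 0, 0.2]]
  ]
}}

```text
clock: 30.88
tool_pos: [0.5466, 0.3975, 0.0261]
orientation: [-180.0, -0.0, 180.0]
force: [-1.3, -0.4, -0.3]
opening: 0.0393
gripper_force: 30.0
```

{"name": "play_rows", "arguments": {
  "commands": [
    [[0, 0, -0.5, 0, 0, 0, 0.2], [0, 0, -2, 0, 0, 0, 0.2], [0, 0, -4.5, 0, 0, 0, 0.2], [0, 0, -7.5, 0, 0, 0, 0.2], [0, 0, -10.5, 0, 0, 0, 0.2], [0, 0, -12.5, 0, 0, 0, 0.2], [-0.1, -1, -13.5, 0, 0, 0, 0.2], [-0.3, -3, -14, 0, 0, 0, 0.2], [-0.6, -6, -14, 0, 0, 0, 0.2], [-0.9, -9, -14, 0, 0, 0, 0.2], [-1.2, -12, -14, 0, 0, 0, 0.2], [-1.5, -15, -14, 0, 0, 0, 0.2], [-1.8, -18, -14, 0, 0, 0, 0.2], [-2.1, -21, -14, 0, 0, 0, 0.2], [-2.4, -24, -14, 0, 0, 0, 0.2], [-2.7, -27, -14, 0, 0, 0, 0.2], [-3, -30, -14, 0, 0, 0, 0.2], [-3.3, -33, -14, 0, 0, 0, 0.2], [-3.5, -35, -14, 0, 0, 0, 0.2], [-3.6, -36, -14, 0, 0, 0, 0.2]]
  ]
}}

```text
clock: 32.55
tool_pos: [0.5811, 0.0339, 0.1651]
orientation: [-180.0, -0.1, 179.9]
force: [0.7, 0.6, -1.6]
opening: 0.0394
gripper_force: 30.0
```

{"name": "play_rows", "arguments": {
  "commands": [
    [[-0.1, -1, 0, 0, 0, 0, 0.2], [-0.3, -3, 0, 0, 0, 0, 0.2], [-0.6, -6, 0, 0, 0, 0, 0.2], [-0.9, -9, 0, 0, 0, 0, 0.2], [-1.2, -12, 0, 0, 0, 0, 0.2], [-1.5, -15, 0, 0, 0, 0, 0.2], [-1.8, -18, 0, 0, 0, 0, 0.2], [-2.1, -21, 0, 0, 0, 0, 0.2], [-2.4, -23.3, 0, 0, 0, 0, 0.2], [-2.5, -24.3, 0, 0, 0, 0, 0.2], [-2.5, -24.5, 0, 0, 0, 0, 0.2], [-2.5, -24.5, 0, 0, 0, 0, 0.2], [-2.5, -24.5, 0, 0, 0, 0, 0.2]]
  ]
}}

```text
clock: 33.63
tool_pos: [0.6073, -0.2067, 0.1658]
orientation: [180.0, -0.0, -180.0]
force: [-0.3, 0.2, -1.4]
opening: 0.0395
gripper_force: 30.0
```

```bash
python3 - <<'E'
from h import *
s=snapshot("wrist"); p=blob(s,"yellow",(284,187),(46,42)); p=p[p[:,1]<195]
for y in (165,175,185): q=p[p[:,1]==y][:,0]; print(y,q.min(),q.max())
print(p[:,1].min(),[proj(s,(.608+a,-.208+b,.014)).round(1) for a,b in((-.044,0),(0,-.044),(0,.044))])
E
```

```text
165 251 308
175 245 316
185 244 319
154 [array([282.8, 149.7]), array([244., 189.]), array([321.6, 189.1])]
```

The ring appears about 2 mm further in +x and −y, so I'll include that while lowering.

{"name": "play_rows", "arguments": {
  "commands": [
    [[-0.1, -0.1, 1, 0, 0, 0, 0.2], [-0.2, -0.2, 3, 0, 0, 0, 0.2], [-0.2, -0.2, 5.5, 0, 0, 0, 0.2], [-0.2, -0.2, 8.5, 0, 0, 0, 0.2], [-0.2, -0.2, 11, 0, 0, 0, 0.2], [-0.2, -0.2, 12.2, 0, 0, 0, 0.2], [-0.2, -0.2, 12.9, 0, 0, 0, 0.2], [-0.2, -0.2, 13.2, 0, 0, 0, 0.2], [-0.2, -0.2, 13.4, 0, 0, 0, 0.2], [-0.2, -0.2, 13.4, 0, 0, 0, 0.2], [-0.2, -0.2, 13.4, 0, 0, 0, 0.2]]
  ]
}}

```text
clock: 34.6
tool_pos: [0.6106, -0.2095, 0.0335]
orientation: [-180.0, 0.1, -180.0]
force: [0.4, 0.2, -0.9]
opening: 0.0395
gripper_force: 30.0
```

{"name": "play_rows", "arguments": {
  "commands": [
    [[0, 0, 0, 0, 0, 0, 1], [0, 0, 0, 0, 0, 0, 1], [0, 0, 0, 0, 0, 0, 1], [0, 0, 0, 0, 0, 0, 1], [0, 0, 0, 0, 0, 0, 1], [0, 0, 0, 0, 0, 0, 1], [0, 0, 0, 0, 0, 0, 1], [0, 0, 0, 0, 0, 0, 1], [0, 0, -1, 0, 0, 0, 1], [0, 0, -4, 0, 0, 0, 1], [0, 0, -8, 0, 0, 0, 1], [0, 0, -12, 0, 0, 0, 1], [0, 0, -16, 0, 0, 0, 1], [0, 0, -18, 0, 0, 0, 1], [0, 0, -18, 0, 0, 0, 1], [0, 0, -18, 0, 0, 0, 1]]
  ]
}}

```text
clock: 35.93
tool_pos: [0.6104, -0.2095, 0.2148]
orientation: [-180.0, 0.2, 180.0]
force: [-0.2, 0.4, -0.4]
opening: 0.0876
gripper_force: 0.0
```

```bash
python3 - <<'E'
from h import *
print(get_obs()["tool_pos"])
a=snapshot("wrist")["frame"];b=snapshot("scene")["frame"][160:310,140:380];c=snapshot("side")["frame"][110:260,200:440]
f=lambda x:cv2.resize(x,(400,250),interpolation=cv2.INTER_CUBIC)
cv2.imwrite("pics/fin.png",np.vstack([np.hstack([f(b),f(c)]),np.hstack([cv2.resize(a,(400,300)),np.zeros((300,400,3),np.uint8)])])[...,::-1])
E
```

```text
[ 0.61041877 -0.20949951  0.21480802]
```

View pics/fin.png

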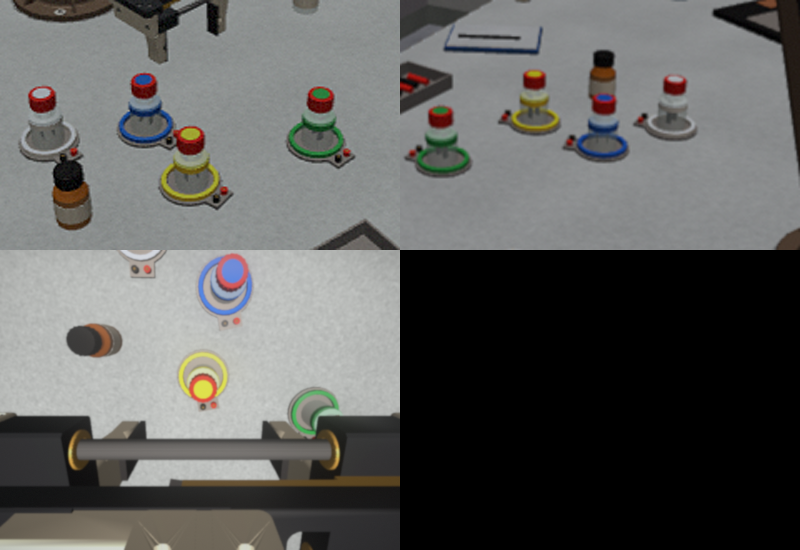

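The final view shows all four cells upright in their own rings: in the scene crop, white is at (45,135), blue (145,125), yellow (190,180) and green (317,138). The bottles are undisturbed and the gripper is clear, so I'm handing in.

```bash
python3 -c "
from plant import *
print(close_job())"
```

```text
the job is handed in; nothing more can be done
None
```

The job is handed in at about 36 s: in the final pictures all four cells stand upright in the docks of their own colour, the bottles were left alone, and the gripper was clear; the hand-in returned no verdict.

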